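# Fetch a sample vial from behind a spring flap and set it on the balance

### The job

Push the clear spring flap of the vial keeper inwards with the hand, reach in behind it and, while the hand keeps the flap open, lift out the sample vial. Let the flap swing shut and stand the vial upright in the middle of the balance pan. Do not tip the vial over, and leave the tube cutter and the steel tee where they lie.

Things in the scene. Friction and masses are not known exactly. Their poses are not given: they have to be found in the camera images.
- keeper: white painted vial keeper, fixed, 150 (x) x 186 (y) x 158 mm high; origin at the centre of its underside, x from its low front to its tall back. Front part: open tray, floor top at z = 8 mm, front wall (x -75 to -70 mm) and side walls (inner faces y = +-88 mm) 60 mm high. The tall back part begins at x = 28 mm. A clear flap hangs over the tray, hinged at the top of the back part
- flap (a joint): clear flap, 150 mm wide, 90 mm from hinge to the centre of its 16 mm round grey edge roll. 0 = shut, sloping forward from the hinge 28 degrees below level; grows as the edge is pushed down and back, to 1.05 rad (hanging down, its edge clear above the vial). A light spring (1 N at the edge) shuts it; a hand coming straight down over the vial pushes it open and it leans on the hand's back
- flap_hinge (a point): middle of the flap's hinge, 146 mm above the worktop, at keeper x = +35 mm; the hinge runs along keeper y
- vial: small glass sample vial with a light grey cap, 12 mm diameter, 33 mm high, about 14 g; origin at the centre of its underside, z up. It stands on the tray floor (8 mm above the worktop) under the flap, 60 to 68 mm in front of the hinge and up to 25 mm either side of the middle
- balance: low white bench balance fixed to the worktop, 135 mm (x) x 150 mm (y), 36 mm high, with a small dark display at its front; origin at the centre of its underside
- pan_center (a point): centre of the top of the balance's round steel pan, 84 mm diameter, flat, its top 46 mm above the worktop
- tube_cutter: small red tube cutter lying on the worktop, 32 x 58 x 20 mm, a bystander; origin at the centre of its underside
- steel_tee: small stainless tee fitting lying on the worktop, 29 x 36 x 14 mm, a bystander; origin at the centre of its underside

How it is judged:
On the way:
1. the vial is lifted at least 8 mm off the tray floor while the flap is held at least 0.3 rad open (value of joint flap above 0.3 rad and z of vial in the frame of keeper between 0.016 and 0.12 m and x of vial in the frame of flap_hinge above -0.105 m), for 0.05 s.
At the end, for the whole second after the job is handed in: the vial stands upright (within 0.1 rad) and at rest on the balance pan, its underside on the pan within 4 mm and its centre within 20 mm of the pan's centre; the flap is shut (under 0.08 rad) (horizontal distance between vial and pan_center below 0.02 m and z of vial in the frame of pan_center between -0.004 and 0.004 m and angle between vial's own z axis and vertical below 0.1 rad and linear speed of vial below 0.02 m/s and value of joint flap below 0.08 rad); the robot touches nothing.
It fails at once if the vial is tipped over (more than 1 rad from upright) (angle between vial's own z axis and vertical above 1 rad).
It fails at once if the tube cutter is moved by more than 30 mm (distance of tube_cutter from where it was at the start of the episode above 0.03 m).
It fails at once if the steel tee is moved by more than 30 mm (distance of steel_tee from where it was at the start of the episode above 0.03 m).
It also fails if it takes over 51 s, if anything falls off the work surface, if the arm or the gripper's body presses on something with over 40 N, if the wrist force passes 120 N, or if a joint passes its speed limit or range.

### The arm

A 6-joint arm with a two-finger parallel gripper is mounted at the origin on a cart in front of the work surface, level with it; the furniture and walls round the work are solid. World frame = base frame: x ahead of the robot, y to its left, z up, the work surface at z = 0. Lengths are in m, angles in rad, forces in N, time in s.
With the tool pointing down it reaches from about 0.35 to 0.975 m from the base axis. Payload 4.9 kg.
Tool frame: the origin (TCP) lies midway between the tips of the shut fingers; the grasp point (between the pads) lies 19 mm behind it (r.tcp_to_grasp is the y of the grasp point in the tool frame, in m); y points along the fingers, x is the direction in which the jaws open and shut, and the axes are right-handed (so a half turn about y gives the same grasp; the last joint's range is limited). The gripper opens to 85 mm and grips with 20 to 120 N. Pads are 22 mm wide; open, the fingers measure 114 mm over their backs; the gripper's body (76 mm by 85 mm) begins 54 mm behind the grasp point. The pads swing forward as they close: fully open they stand 13 mm farther back than shut.
Start: joints at [-1.389, 0.053, 1.613, -0, 1.476, -0.119], TCP at [0.185, -0.597, 0.231] pointing down, gripper open.
Joint ranges: [-3.01, 3.01], [-1.01, 2.22], [0.06, 2.58], [-1.02, 4.17], [0.09, 2.62], [-3.14, 3.14]. Speed limits (rad/s): [2.57, 2.57, 3.14, 3.14, 3.14, 3.14].

### API

Orientations are given as a 3x3 rotation matrix whose columns are the frame's x, y, z axes.
In Python, from bench import r gives the robot as it stands. The module is installed in compiled form; this text tells all that it offers.
- The arm moves only by the tool carry_out, never from a script. Its argument "rows" is a list of rows, each an object with "translation": the shift along the tool's x, y, z in mm, a list of three; "spin": the turn about the tool's y in degrees; "gripper": the gripper's target within -1 to 1 (fully open at 1, half-way at 0, shut at -1). A call has 1 to 5 rows; each row shifts and turns the commanded pose from where the row before left it, along the tool's axes as they then stand; what a row does not reach is not made up. A row lasts 1/10 s, in which the tool goes at most 50 mm and 8.59 degrees, less where a joint would pass 70% of its speed; a pose out of reach is approached as far as the arm can. A call is refused whole if a number of a shift passes 50 or a number of a turn 8.59, either way. A call with a gripper value outside its range is refused whole. The fingers move at their own pace and stop on an object; "grip_force" is the grip in N (left out, the last holds). Time passes only in rows, so rows that do not move let the fingers close. It gives the time, the measured TCP pose, the force and the opening at its end, in the units of the state.
- r.get_obs(): the state, without advancing time (a new reading comes with each control period).
- r.camera(name): name is "scene" or "top" or "wrist"; returns the picture (420x560x3 uint8, blue, green, red); there is no depth.
- r.calibration(name): a dict with "mtx" (3x3 intrinsics, pixels), "R" (3x3) and "t" (3): a world point X has camera coordinates R X + t; the wrist camera has in their place "mount" (4x4, takes a point from camera to tool coordinates, whose origin is the TCP and whose axes are the tool frame's). Camera axes: x right, y down, z forward; pixel columns grow to the right and rows downward; lengths in m; the calibration is good to about 2 mm. A picture is of the moment at which its call begins: read the wrist's pose just before it. calibration takes no time and is no camera call.
- r.hand_in(): hands the job in, once; it reports no verdict.
The state is a dict: "clock": time; "q": joint angles; "joint_vel": joint speeds; "tau": joint torques, N m; "position": TCP position; "ee_rot": TCP orientation; "force": force on the tool from outside, world axes, zero at the start; "wrist_torque": the same for the moment, N m; "opening": opening from 0.0 (shut) to 1.0 (fully open).
Only numpy, scipy, OpenCV 4.12 (cv2) and the standard library are available. Lean on these libraries where they do the work, as an engineer would, in place of code of your own. Each camera call takes 0.05 s, during which the arm holds its last target.

## Working session

There is one attempt and no reset: what is moved stays moved. The work goes in short steps, Python scripts to look and compute and a tool call to move; the robot and the scene stay as the last step left them, time stands still between calls to the robot, and variables do not carry over. Pictures are saved under pics/ and viewed, and the job is handed in when it is done.

Besides the shell and the picture viewer there is one more tool, called by a JSON object that holds its "fn" and its "kwargs", one argument or row to a line. carry_out: Moves the arm, as the interface text tells. Its arguments: {"type":"object","properties":{"rows":{"type":"array","items":{"type":"object","properties":{"translation":{"type":"array","items":{"type":"number"}},"spin":{"type":"number"},"gripper":{"type":"number"}}}},"grip_force":{"type":"number"}},"required":["rows"]}

```bash
mkdir -p pics
python3 - <<'E'
from bench import r
import cv2,numpy as np
o=r.get_obs()
print(o['clock'],o['position'],o['ee_rot'],o['opening'],o['force'], r.tcp_to_grasp)
for n in ("scene","top"):
    cv2.imwrite(f"pics/{n}0.png",r.camera(n))
for n in ("scene","top","wrist"): print(n,r.calibration(n))
E
```

```text
0.0 [ 0.18506098 -0.59632226  0.23008092] [[ 2.96280009e-01 -3.48165756e-04  9.55101060e-01]
 [-9.55099037e-01  1.98245611e-03  2.96280104e-01]
 [-1.99660052e-03 -9.99997974e-01  2.54829336e-04]] 1.0031972942218887 [ 0.5508237  -0.07068623 -0.45878885] -0.0187
scene {'mtx': array([[517.43496614,   0.        , 280.09508878],
       [  0.        , 517.43496614, 216.53919471],
       [  0.        ,   0.        ,   1.        ]]), 'R': array([[ 0.88938597, -0.45675323, -0.01921136],
       [-0.2909502 , -0.53312116, -0.79443679],
       [ 0.35261958,  0.71215048, -0.60704293]]), 't': array([-0.52146529,  0.07110486,  0.96212865])}
top {'mtx': array([[471.5515767 ,   0.        , 281.48206716],
       [  0.        , 471.5515767 , 208.78252037],
       [  0.        ,   0.        ,   1.        ]]), 'R': array([[-0.13898326, -0.99029296,  0.0018732 ],
       [-0.97008705,  0.13576678, -0.20124238],
       [ 0.1990346 , -0.02978649, -0.97953968]]), 't': array([-0.23959392,  0.50383627,  0.87056812])}
wrist {'mtx': array([[314.77536085,   0.        , 278.06645483],
       [  0.        , 314.77536085, 205.91084159],
       [  0.        ,   0.        ,   1.        ]]), 'mount': array([[ 9.99999889e-01,  4.69461055e-04, -3.98623405e-05,
         6.00240603e-04],
       [ 1.75118169e-04, -2.91804173e-01,  9.56478068e-01,
        -1.42390682e-01],
       [ 4.37397205e-04, -9.56477968e-01, -2.91804223e-01,
         7.64795824e-02],
       [ 0.00000000e+00,  0.00000000e+00,  0.00000000e+00,
         1.00000000e+00]])}
```

View pics/scene0.png

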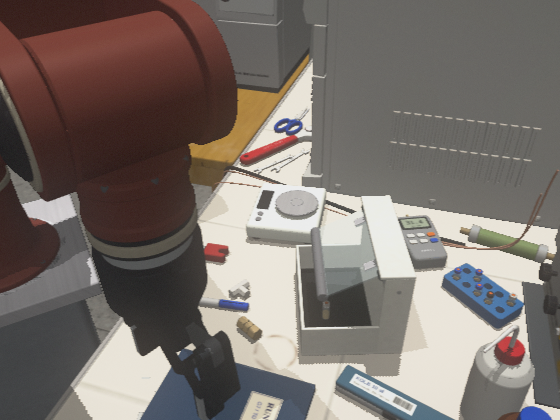

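View pics/top0.png

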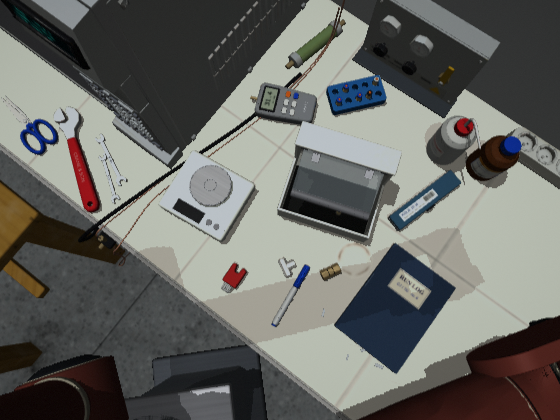

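Scene view: balance near (287,212), keeper near (355,280), and possibly the vial at (326,310). In the top view the balance pan is at (210,185), the keeper at (338,185), the cutter at (234,277) and the tee at (287,266). I'll enlarge these areas.

Run:
```python
import cv2
a=cv2.imread('pics/scene0.png');b=cv2.imread('pics/top0.png')
cv2.imwrite('pics/c1.png',cv2.resize(a[180:370,280:430],None,fx=4,fy=3.15*4/3.15,interpolation=cv2.INTER_CUBIC)[:600] if 0 else cv2.resize(a[190:370,280:430],(500,600),interpolation=cv2.INTER_CUBIC))
cv2.imwrite('pics/c2.png',cv2.resize(b[110:260,150:410],(780,450),interpolation=cv2.INTER_CUBIC))
```

```text
(no output)
```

View pics/c1.png

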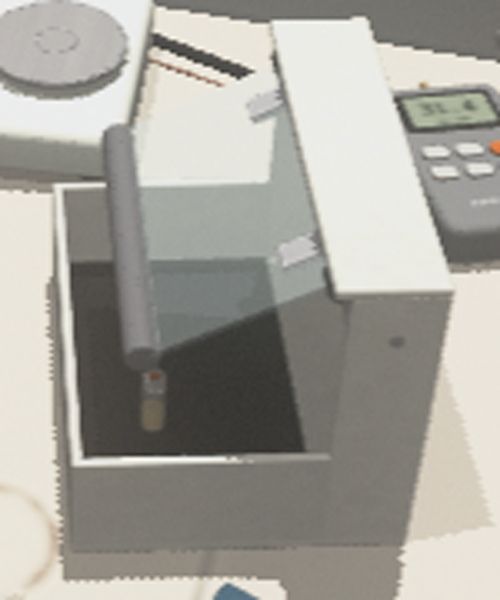

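View pics/c2.png

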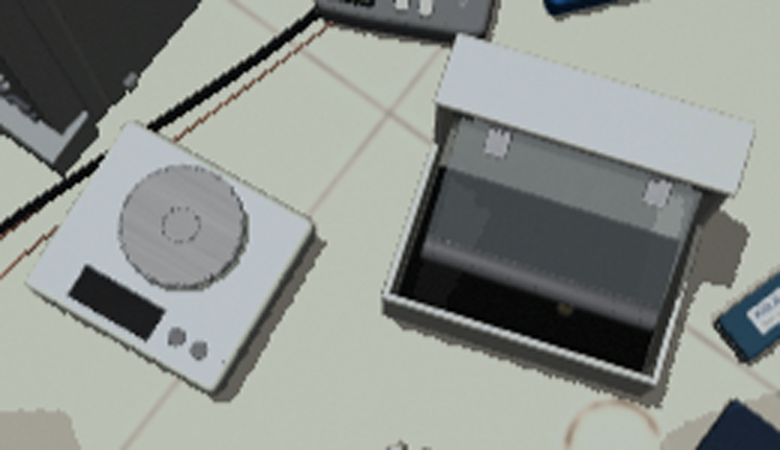

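```bash
cat > h.py <<'E'
from bench import r
import numpy as np,cv2
from scipy.optimize import least_squares
C={n:r.calibration(n) for n in("scene","top","wrist")}
def proj(n,X,R=None,t=None):
    c=C[n]; R=c['R'] if R is None else R; t=c['t'] if t is None else t
    p=(c['mtx']@(R@np.atleast_2d(X).T+np.reshape(t,(3,1)))); return (p[:2]/p[2]).T
def onplane(n,uv,z,R=None,t=None):
    c=C[n]; R=c['R'] if R is None else R; t=c['t'] if t is None else t
    d=R.T@np.linalg.inv(c['mtx'])@np.array([uv[0],uv[1],1]); o=-R.T@t
    return o+d*(z-o[2])/d[2]
def wristRt(o):
    T=np.eye(4);T[:3,:3]=o['ee_rot'];T[:3,3]=o['position']
    W=np.linalg.inv(T@C['wrist']['mount']);return W[:3,:3],W[:3,3]
E
python3 - <<'E'
from h import *
t=lambda u,v:(150+u/3,110+v/3); s=lambda u,v:(280+u*.3,190+v*.3)
L=[('top',t(384,298),(-.075,.093,.06)),('top',t(656,386),(-.075,-.093,.06)),('top',t(457,37),(.075,.093,.158)),('top',t(754,124),(.075,-.093,.158)),
('scene',s(55,186),(-.075,.093,.06)),('scene',s(70,463),(-.075,-.093,.06)),('scene',s(452,292),(.075,-.093,.158)),('scene',s(365,20),(.075,.093,.158)),('scene',s(67,548),(-.075,-.093,0))]
def f(p):
    c,si=np.cos(p[2]),np.sin(p[2]);out=[]
    for n,uv,X in L:
        W=[p[0]+c*X[0]-si*X[1],p[1]+si*X[0]+c*X[1],X[2]]; out+=list(proj(n,W)[0]-uv)
    return out
p=least_squares(f,[.6,-.2,0]).x
print('keeper',p,np.round(f(p),1))
np.save('keeper.npy',p)
cc,si=np.cos(p[2]),np.sin(p[2])
def kl(W): d=W[:2]-p[:2]; return [cc*d[0]+si*d[1],-si*d[0]+cc*d[1]]
for n,uv,z in(('top',t(566,310),.012),('scene',s(151,428),.009),('scene',s(152,402),.022),('scene',s(152,372),.038)):
    W=onplane(n,uv,z);print('vial',n,W,'local',kl(W))
for n,uv in(('top',t(182,226)),('scene',s(56,40))): print('pan',n,onplane(n,uv,.046))
for uv,z in(((234,277),.01),((287,266),.007)): print(onplane('top',uv,z))
E
```

```text
keeper [ 0.49011135 -0.41363741 -0.45922974] [-1.6  0.1  0.   0.7  0.1 -1.6  1.1  0.6 -1.2 -1.7 -0.6  0.8  0.9 -0.8
  0.5 -1.4  0.1  2.1]
vial top [ 0.44820232 -0.42245648  0.012     ] local [np.float64(-0.0336578818917249), np.float64(-0.026481872154051303)]
vial scene [ 0.44824128 -0.42462027  0.009     ] local [np.float64(-0.03266384312122919), np.float64(-0.028404209188202252)]
vial scene [ 0.45057653 -0.42081227  0.022     ] local [np.float64(-0.032258464538516295), np.float64(-0.023955618713176176)]
vial scene [ 0.45216045 -0.4171418   0.038     ] local [np.float64(-0.032465617422848904), np.float64(-0.019963345022955034)]
pan top [ 0.5334133  -0.17464245  0.046     ]
pan scene [ 0.53417074 -0.1740635   0.046     ]
[ 0.35025403 -0.1958749   0.01      ]
[ 0.35741893 -0.30324465  0.007     ]
```

{"fn": "carry_out", "kwargs": {
  "rows": [
    {"translation": [0,0,0],"spin": -8.53,"gripper": 0.2},
    {"translation": [0,0,0],"spin": -8.53,"gripper": 0.2},
    {"translation": [0,0,0],"spin": -8.53,"gripper": 0.2},
    {"translation": [0,0,0],"spin": -8.53,"gripper": 0.2},
    {"translation": [0,0,0],"spin": -8.53,"gripper": 0.2}
  ]
}}

```text
clock: 0.6
position: [0.1851, -0.5966, 0.2306]
ee_rot: [[0.868, -0.0, 0.496], [-0.496, 0.001, 0.868], [-0.001, -1.0, 0.001]]
force: [-0.1, -0.6, 0.6]
opening: 0.6
```

{"fn": "carry_out", "kwargs": {
  "rows": [
    {"translation": [0,0,0],"spin": -8.53,"gripper": 0.2},
    {"translation": [0,0,0],"spin": -8.53,"gripper": 0.2},
    {"translation": [0,0,0],"spin": -8.53,"gripper": 0.2},
    {"translation": [0,0,0],"spin": -8.53,"gripper": 0.2},
    {"translation": [0,0,0],"spin": -8.53,"gripper": 0.2}
  ]
}}

```text
clock: 1.1
position: [0.1851, -0.5966, 0.2306]
ee_rot: [[0.975, -0.0, -0.223], [0.223, 0.001, 0.975], [0.0, -1.0, 0.001]]
force: [-0.4, -0.2, 1.2]
opening: 0.601
```

{"fn": "carry_out", "kwargs": {
  "rows": [
    {"translation": [0,0,0],"spin": -8.53,"gripper": 0.2},
    {"translation": [0,0,0],"spin": -8.53,"gripper": 0.2},
    {"translation": [0,0,0],"spin": -8.53,"gripper": 0.2},
    {"translation": [0,0,0],"spin": -8.53,"gripper": 0.2},
    {"translation": [0,0,0],"spin": -8.53,"gripper": 0.2}
  ]
}}

```text
clock: 1.6
position: [0.1851, -0.5966, 0.2306]
ee_rot: [[0.566, -0.0, -0.825], [0.825, 0.001, 0.566], [0.001, -1.0, 0.001]]
force: [0.2, 1.1, -0.3]
opening: 0.599
```

{"fn": "carry_out", "kwargs": {
  "rows": [
    {"translation": [0,0,0],"spin": -8.53,"gripper": 0.2},
    {"translation": [0,0,0],"spin": 0,"gripper": 0.2}
  ]
}}

```text
clock: 1.8
position: [0.1851, -0.5966, 0.2306]
ee_rot: [[0.443, -0.0, -0.896], [0.896, 0.001, 0.443], [0.001, -1.0, 0.001]]
force: [0.4, -0.2, -0.1]
opening: 0.601
```

```bash
cat >> h.py <<'E'
def to(target):
    o=r.get_obs();R=o['ee_rot']; print('pos',o['position'],'clock',o['clock'],'yaw x',np.degrees(np.arctan2(R[1,0],R[0,0])),'F',o['force'],'op',o['opening'])
    print('shift mm (tool)',np.round(1000*R.T@(np.array(target)-o['position']),1))
E
python3 - <<'E'
from h import *
to([.449,-.4225,.2]); print(r.get_obs()['q'])
E
```

```text
pos [ 0.18512304 -0.59658488  0.23061358] clock 1.8 yaw x 63.69651789881315 F [ 0.42129236 -0.15776446 -0.10985507] op 0.6006956786058233
shift mm (tool) [ 273.    30.8 -159.4]
[-1.38899393e+00  5.30585397e-02  1.61368206e+00  2.88552716e-05
  1.47598702e+00 -2.50071094e+00]
```

{"fn": "carry_out", "kwargs": {
  "rows": [
    {"translation": [39,0,-22.8],"spin": 0,"gripper": 0.2},
    {"translation": [39,0,-22.8],"spin": 0,"gripper": 0.2},
    {"translation": [39,0,-22.8],"spin": 0,"gripper": 0.2},
    {"translation": [39,0,-22.8],"spin": 0,"gripper": 0.2},
    {"translation": [39,0,-22.8],"spin": 0,"gripper": 0.2}
  ]
}}

```text
clock: 2.3
position: [0.3749, -0.4713, 0.231]
ee_rot: [[0.446, -0.0, -0.895], [0.895, 0.0, 0.446], [0.0, -1.0, 0.0]]
force: [0.2, -1.1, 0.2]
opening: 0.603
```

{"fn": "carry_out", "kwargs": {
  "rows": [
    {"translation": [39,0,-22.8],"spin": 0,"gripper": 0.2},
    {"translation": [39,0,-22.8],"spin": 0,"gripper": 0.2},
    {"translation": [0,30,0],"spin": 0,"gripper": 0.2},
    {"translation": [0,0,0],"spin": 0,"gripper": 0.2}
  ]
}}

```text
clock: 2.7
position: [0.4485, -0.4199, 0.1966]
ee_rot: [[0.443, -0.005, -0.896], [0.896, 0.006, 0.443], [0.003, -1.0, 0.008]]
force: [-1.1, -0.5, -0.9]
opening: 0.604
```

Run:
```python
from h import *
to([.449,-.4225,.2]); cv2.imwrite('pics/w1.png',r.camera('wrist'));cv2.imwrite('pics/s1.png',r.camera('scene'))
```

```text
pos [ 0.44850559 -0.41993568  0.19662227] clock 2.7 yaw x 63.687805353799746 F [-1.09054799 -0.52161866 -0.85001334] op 0.6042595811145414
shift mm (tool) [-2.1 -3.4 -1.6]
```

View pics/w1.png

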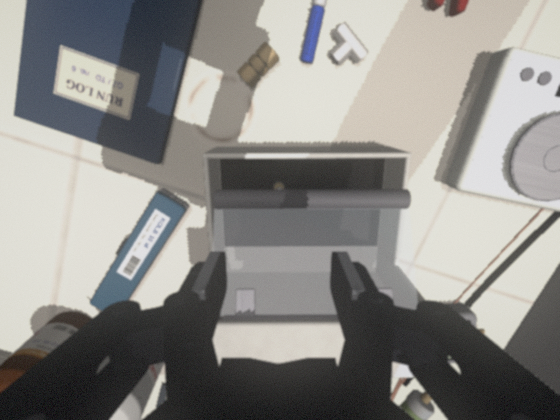

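View pics/s1.png

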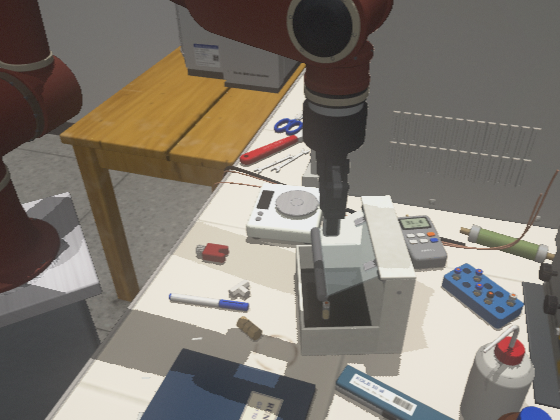

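The wrist view shows the vial base just above the roll at (279,186), with the keeper square to the tool. In the scene view the hand hangs clear above the flap and the vial is at (326,310).

Run:
```python
from h import *
o=r.get_obs();R,t=wristRt(o);p=np.load('keeper.npy');cc,si=np.cos(p[2]),np.sin(p[2])
def kl(W): d=W[:2]-p[:2]; return np.round([cc*d[0]+si*d[1],-si*d[0]+cc*d[1]],4)
for uv,z in(((279,186),.012),((279,186),.02),((206,154),.06),((409,154),.06)):
    W=onplane('wrist',uv,z,R,t);print(uv,z,W,kl(W))
print('tcp local',kl(o['position']))
a=cv2.imread('pics/w1.png');cv2.imwrite('pics/w1c.png',cv2.resize(a[130:270,190:430],(800,467),interpolation=cv2.INTER_CUBIC))
```

```text
(279, 186) 0.012 [ 0.45431239 -0.42277218  0.012     ] [-0.028  -0.0241]
(279, 186) 0.02 [ 0.45261649 -0.42196862  0.02      ] [-0.0299 -0.0241]
(206, 154) 0.06 [ 0.38885696 -0.46340395  0.06      ] [-0.0687 -0.0895]
(409, 154) 0.06 [ 0.46951591 -0.30076815  0.06      ] [-0.0685  0.092 ]
tcp local [-0.0335 -0.0263]
```

View pics/w1c.png

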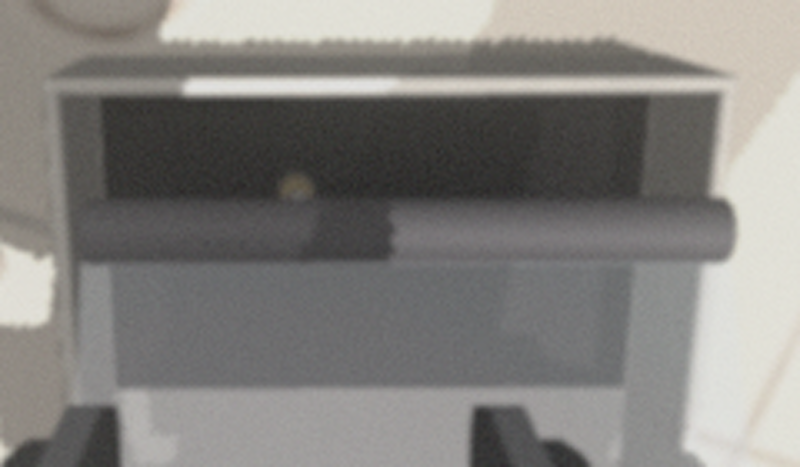

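{"fn": "carry_out", "kwargs": {
  "rows": [
    {"translation": [1.8,25,-1.5],"spin": 0,"gripper": 0.2},
    {"translation": [0,25,0],"spin": 0,"gripper": 0.2},
    {"translation": [0,15,0],"spin": 0,"gripper": 0.2},
    {"translation": [0,15,0],"spin": 0,"gripper": 0.2},
    {"translation": [0,15,0],"spin": 0,"gripper": 0.2}
  ]
}}

```text
clock: 3.3
position: [0.4514, -0.4229, 0.1066]
ee_rot: [[0.444, 0.001, -0.896], [0.896, -0.001, 0.444], [-0.001, -1.0, -0.002]]
force: [-0.3, 0.1, 1.1]
opening: 0.598
```

{"fn": "carry_out", "kwargs": {
  "rows": [
    {"translation": [0,15,0],"spin": 0,"gripper": 0.2},
    {"translation": [0,13,0],"spin": 0,"gripper": 0.2},
    {"translation": [0,10,0],"spin": 0,"gripper": 0.2},
    {"translation": [0,0,0],"spin": 0,"gripper": 0.2}
  ]
}}

```text
clock: 3.7
position: [0.4501, -0.4206, 0.0659]
ee_rot: [[0.443, -0.003, -0.897], [0.897, 0.003, 0.443], [0.001, -1.0, 0.004]]
force: [-1.4, 1.4, -1.2]
opening: 0.602
```

Run:
```python
from h import *
to([.4506,-.4214,.011]); cv2.imwrite('pics/w2.png',r.camera('wrist'));a=r.camera('scene');cv2.imwrite('pics/s2.png',cv2.resize(a[150:370,260:440],(490,600)))
```

```text
pos [ 0.45010041 -0.42064764  0.06589648] clock 3.7 yaw x 63.725349816089846 F [-1.37838649  1.35807741 -1.21749772] op 0.6018652020458909
shift mm (tool) [-0.5 54.9 -1. ]
```

View pics/w2.png

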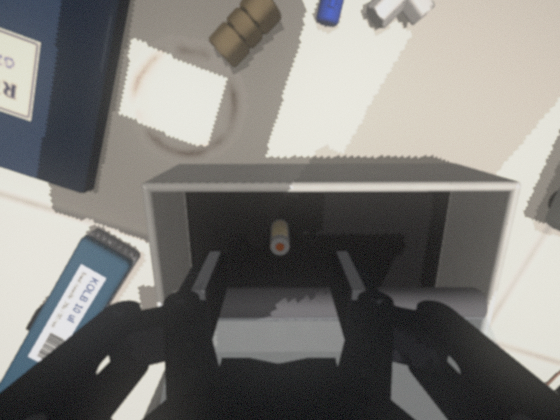

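View pics/s2.png

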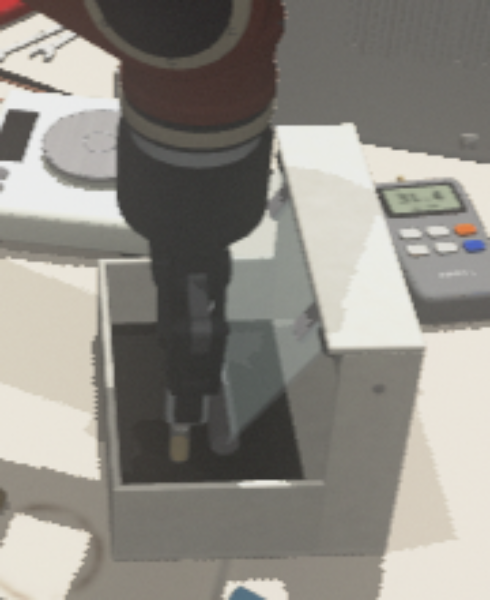

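The wrist view shows the flap resting behind the fingers and the vial between them, cap centre at (280,246), base near (280,224). The scene view agrees.

Run:
```python
from h import *
o=r.get_obs();R,t=wristRt(o);p=np.load('keeper.npy');cc,si=np.cos(p[2]),np.sin(p[2])
def kl(W): d=W[:2]-p[:2]; return np.round([cc*d[0]+si*d[1],-si*d[0]+cc*d[1]],4)
for uv,z in(((280,246),.041),((280,223),.008)):
    W=onplane('wrist',uv,z,R,t);print(uv,z,W,kl(W))
print('tcp local',kl(o['position']))
W=onplane('wrist',(280,246),.041,R,t);to([W[0],W[1],.011])
# fingertip projections
for dx in(-.0255,0,.0255): print(proj('wrist',o['position']+o['ee_rot']@[dx,-.005,0],R,t))
```

```text
(280, 246) 0.041 [ 0.45469143 -0.42082339  0.041     ] [-0.0286 -0.0221]
(280, 223) 0.008 [ 0.45274353 -0.41961929  0.008     ] [-0.0308 -0.0219]
tcp local [-0.0319 -0.0243]
pos [ 0.45069707 -0.42128623  0.06745995] clock 3.8 yaw x 63.724875034667456 F [-1.5747689   0.61744245 -0.97738908] op 0.6027696338235063
shift mm (tool) [ 2.1 56.5 -3.5]
[[223.333678   266.30744346]]
[[275.94213317 266.32317896]]
[[328.54498282 266.33891278]]
```

{"fn": "carry_out", "kwargs": {
  "rows": [
    {"translation": [2,10,-1.5],"spin": 0,"gripper": 0.2},
    {"translation": [0,15,0],"spin": 0,"gripper": 0.2},
    {"translation": [0,15,0],"spin": 0,"gripper": 0.2},
    {"translation": [0,13,0],"spin": 0,"gripper": 0.2},
    {"translation": [0,0,0],"spin": 0,"gripper": 0.2}
  ]
}}

```text
clock: 4.3
position: [0.4517, -0.4188, 0.0116]
ee_rot: [[0.443, -0.004, -0.897], [0.897, 0.005, 0.443], [0.002, -1.0, 0.006]]
force: [-2.4, 1.5, -0.3]
opening: 0.606
```

Run:
```python
from h import *
to([.4525,-.421,.012]); cv2.imwrite('pics/w3.png',r.camera('wrist'))
```

```text
pos [ 0.45173438 -0.41877498  0.01157163] clock 4.3 yaw x 63.721314600450214 F [-2.38875471  1.54612481 -0.34813986] op 0.6055251316356073
shift mm (tool) [-1.7 -0.4 -1.7]
```

View pics/w3.png

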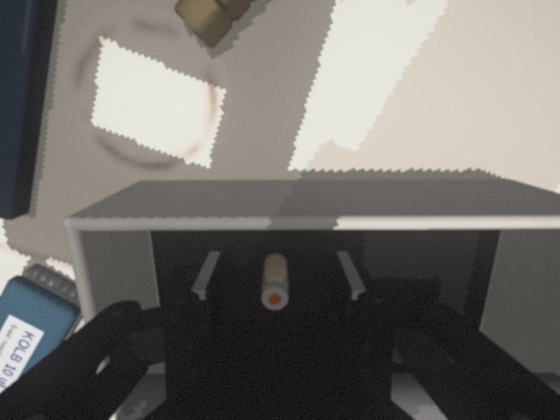

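Wrist view: vial midway between the fingers, cap centre at (274,298), base near (276,258). I'll check how deep it sits between the pads.

Run:
```python
from h import *
o=r.get_obs();R,t=wristRt(o)
for z in(.008,.0245,.041):
    X=o['position'].copy();X[2]=z;print(z,proj('wrist',X,R,t))
W=onplane('wrist',(274,298),.041,R,t);to([W[0],W[1],.0115])
W=onplane('wrist',(276,257),.008,R,t);to([W[0],W[1],.0115])
```

```text
0.008 [[276.04674802 257.27942015]]
0.0245 [[275.89450704 273.05198362]]
0.041 [[275.70536327 292.64777264]]
pos [ 0.45222676 -0.41936473  0.01282598] clock 4.35 yaw x 63.72255060146367 F [-0.22226592  0.42690748 -0.09908228] op 0.5982748304512567
shift mm (tool) [-0.7  1.3 -2.5]
pos [ 0.45222676 -0.41936473  0.01282598] clock 4.35 yaw x 63.72255060146367 F [-0.22226592  0.42690748 -0.09908228] op 0.5982748304512567
shift mm (tool) [-0.   1.3  0.2]
```

Well centred, so I'll grip.

{"fn": "carry_out", "kwargs": {
  "grip_force": 25,
  "rows": [
    {"translation": [0,0,0],"spin": 0,"gripper": -1},
    {"translation": [0,0,0],"spin": 0,"gripper": -1},
    {"translation": [0,0,0],"spin": 0,"gripper": -1},
    {"translation": [0,0,0],"spin": 0,"gripper": -1},
    {"translation": [0,0,0],"spin": 0,"gripper": -1}
  ]
}}

```text
clock: 4.85
position: [0.454, -0.4213, 0.0163]
ee_rot: [[0.443, 0.001, -0.897], [0.897, -0.001, 0.443], [-0.001, -1.0, -0.002]]
force: [-0.4, 0.5, 2.2]
opening: 0.122
```

{"fn": "carry_out", "kwargs": {
  "rows": [
    {"translation": [0,0,0],"spin": 0,"gripper": -1},
    {"translation": [0,0,0],"spin": 0,"gripper": -1},
    {"translation": [0,0,0],"spin": 0,"gripper": -1}
  ]
}}

```text
clock: 5.15
position: [0.4541, -0.4213, 0.0163]
ee_rot: [[0.443, 0.001, -0.897], [0.897, -0.001, 0.443], [-0.001, -1.0, -0.002]]
force: [-0.1, -0.1, 5.2]
opening: 0.122
```

Run:
```python
from h import *
to([.4525,-.421,.012]); cv2.imwrite('pics/w4.png',r.camera('wrist'))
```

```text
pos [ 0.45405811 -0.42134376  0.0162536 ] clock 5.15 yaw x 63.71654194692052 F [-0.13096656 -0.10126684  5.2367681 ] op 0.12241058710776456
shift mm (tool) [-0.4  4.3  1.6]
```

View pics/w4.png

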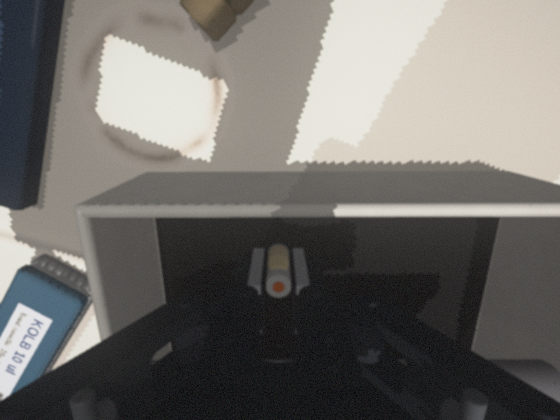

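{"fn": "carry_out", "kwargs": {
  "rows": [
    {"translation": [0,-6,0],"spin": 0,"gripper": -1},
    {"translation": [0,-10,0],"spin": 0,"gripper": -1},
    {"translation": [0,-10,0],"spin": 0,"gripper": -1},
    {"translation": [0,-10,0],"spin": 0,"gripper": -1},
    {"translation": [0,-10,0],"spin": 0,"gripper": -1}
  ]
}}

```text
clock: 5.7
position: [0.4533, -0.4205, 0.062]
ee_rot: [[0.443, -0.0, -0.897], [0.897, 0.0, 0.443], [0.0, -1.0, 0.001]]
force: [-2.5, 0.7, -0.9]
opening: 0.12
```

Run:
```python
from h import *
to([.4525,-.421,.08]); a=r.camera('scene');cv2.imwrite('pics/s5.png',cv2.resize(a[150:370,260:440],(490,600)))
```

```text
pos [ 0.45327312 -0.42053693  0.06200297] clock 5.7 yaw x 63.71340682686363 F [-2.54098399  0.68508252 -0.86272656] op 0.12022834194397597
shift mm (tool) [ -0.8 -18.    0.5]
```

View pics/s5.png

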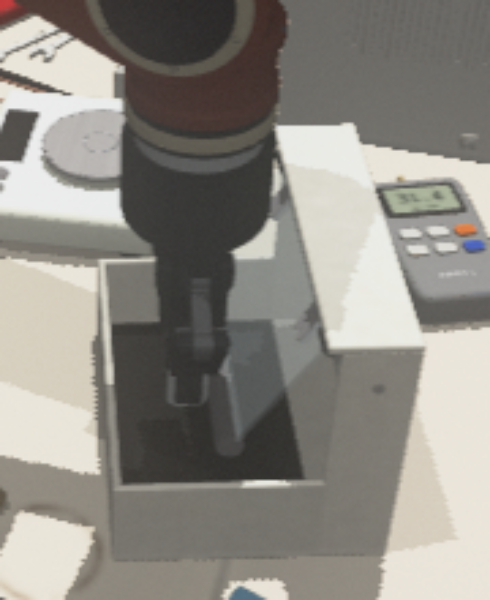

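The scene crop shows the hand raised, the fingertips at about (188,400) and the flap still leaning behind them. I'll continue up, then out to the front.

{"fn": "carry_out", "kwargs": {
  "rows": [
    {"translation": [0,-10,0],"spin": 0,"gripper": -1},
    {"translation": [0,-10,3],"spin": 0,"gripper": -1},
    {"translation": [0,-5,12],"spin": 0,"gripper": -1},
    {"translation": [0,0,15],"spin": 0,"gripper": -1},
    {"translation": [0,0,15],"spin": 0,"gripper": -1}
  ]
}}

```text
clock: 6.25
position: [0.4136, -0.4014, 0.088]
ee_rot: [[0.443, 0.002, -0.897], [0.897, -0.002, 0.443], [-0.001, -1.0, -0.003]]
force: [-0.2, -0.0, -1.2]
opening: 0.122
```

{"fn": "carry_out", "kwargs": {
  "rows": [
    {"translation": [0,-10,15],"spin": 0,"gripper": -1},
    {"translation": [0,-25,15],"spin": 0,"gripper": -1},
    {"translation": [0,-35,0],"spin": 0,"gripper": -1},
    {"translation": [0,-25,0],"spin": 0,"gripper": -1},
    {"translation": [0,0,0],"spin": 0,"gripper": -1}
  ]
}}

```text
clock: 6.75
position: [0.3883, -0.3901, 0.1878]
ee_rot: [[0.443, 0.007, -0.897], [0.897, -0.009, 0.443], [-0.005, -1.0, -0.01]]
force: [-0.7, -0.7, 0.2]
opening: 0.127
```

Run:
```python
from h import *
to([.534,-.174,.18]); a=r.camera('scene');cv2.imwrite('pics/s6.png',a);cv2.imwrite('pics/w6.png',r.camera('wrist'))
```

```text
pos [ 0.38832995 -0.39010081  0.18776317] clock 6.75 yaw x 63.708827589658874 F [-0.68131554 -0.70810287  0.15024191] op 0.1267188956861224
shift mm (tool) [258.3   6.9 -34.8]
```

View pics/s6.png

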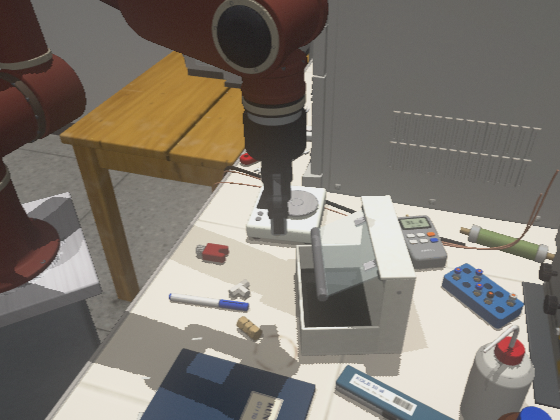

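View pics/w6.png

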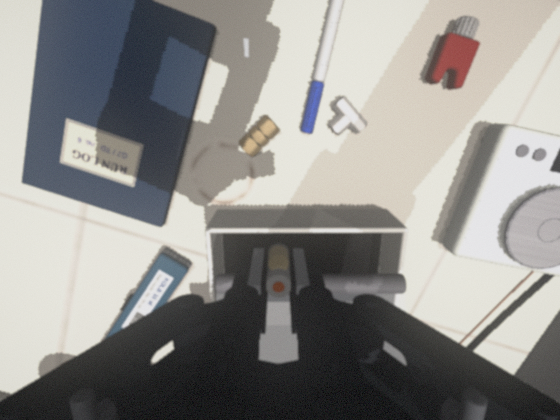

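Vial held (wrist view: cap at (279,287), unchanged) and the flap is shut again (roll at row 283). Before crossing to the pan I'll check how close the grey box beside the balance is.

Run:
```python
from h import *
for uv in((178,163),(115,122),(64,125)): print(onplane('top',uv,0))
print(onplane('scene',(313,190),0),onplane('scene',(560,232),0))
b=cv2.imread('pics/top0.png');cv2.imwrite('pics/c7.png',cv2.resize(b[60:260,60:310],(750,600),interpolation=cv2.INTER_CUBIC))
```

```text
[ 6.03951919e-01 -1.06444771e-01  1.11022302e-16]
[7.13997820e-01 1.86850051e-02 1.11022302e-16]
[0.72227317 0.12732126 0.        ]
[ 0.61639051 -0.09613195  0.        ] [ 0.95654036 -0.44377188  0.        ]
```

View pics/c7.png

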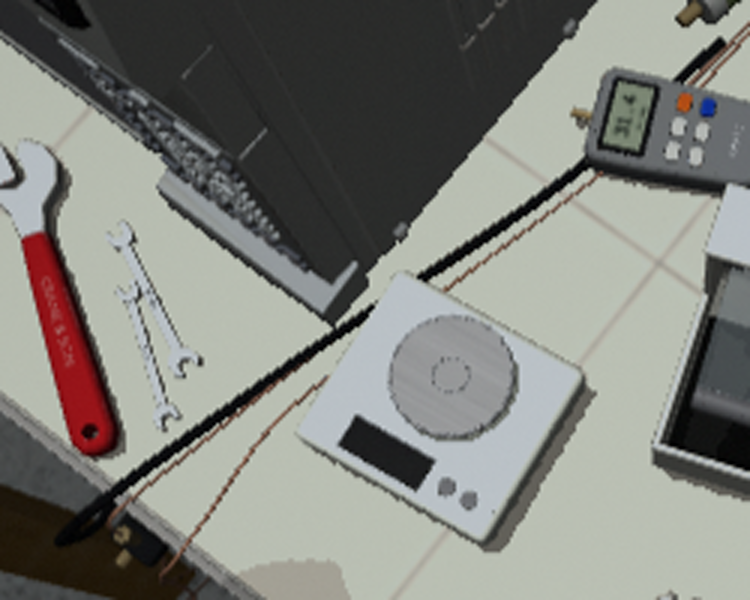

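The box's nearest corner is about 98 mm from the pan centre, which is enough room. Crossing now.

{"fn": "carry_out", "kwargs": {
  "rows": [
    {"translation": [40,0,-5.5],"spin": 0,"gripper": -1},
    {"translation": [40,0,-5.5],"spin": 0,"gripper": -1},
    {"translation": [40,0,-5.5],"spin": 0,"gripper": -1},
    {"translation": [40,0,-5.5],"spin": 0,"gripper": -1},
    {"translation": [40,0,-5.5],"spin": 0,"gripper": -1}
  ]
}}

```text
clock: 7.35
position: [0.4994, -0.2184, 0.1792]
ee_rot: [[0.443, -0.002, -0.897], [0.897, 0.002, 0.443], [0.0, -1.0, 0.003]]
force: [0.7, -0.2, 0.1]
opening: 0.121
```

{"fn": "carry_out", "kwargs": {
  "rows": [
    {"translation": [38,0,-5],"spin": 0,"gripper": -1},
    {"translation": [20,20,-2.5],"spin": 0,"gripper": -1},
    {"translation": [0,30,0],"spin": 0,"gripper": -1},
    {"translation": [0,20,0],"spin": 0,"gripper": -1},
    {"translation": [0,0,0],"spin": 0,"gripper": -1}
  ]
}}

```text
clock: 7.85
position: [0.5285, -0.1696, 0.1054]
ee_rot: [[0.442, -0.009, -0.897], [0.897, 0.005, 0.442], [-0.0, -1.0, 0.011]]
force: [-0.4, -0.3, -0.9]
opening: 0.121
```

Run:
```python
from h import *
to([.534,-.174,.0545]); cv2.imwrite('pics/w8.png',r.camera('wrist'));cv2.imwrite('pics/t8.png',r.camera('top'))
```

```text
pos [ 0.52847102 -0.16961884  0.1054311 ] clock 7.85 yaw x 63.75243197633545 F [-0.44424264 -0.32271521 -0.91819031] op 0.12136687709419933
shift mm (tool) [-1.5 50.9 -7.4]
```

View pics/w8.png

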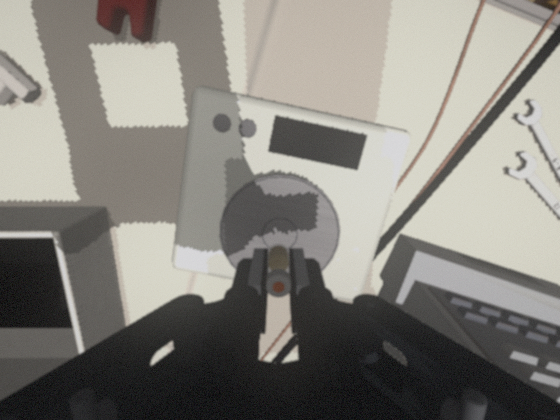

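Run:
```python
from h import *
o=r.get_obs();R,t=wristRt(o);W=onplane('wrist',(280,233),.046,R,t);print(W);to([W[0],W[1],.0545])
```

```text
[ 0.54136937 -0.17371347  0.046     ]
pos [ 0.53114455 -0.17135182  0.11004206] clock 7.95 yaw x 63.70955094222296 F [0.14673839 0.11342755 0.35838992] op 0.1224330641960801
shift mm (tool) [  2.4  55.5 -10.4]
```

{"fn": "carry_out", "kwargs": {
  "rows": [
    {"translation": [0,15,-5.5],"spin": 0,"gripper": -1},
    {"translation": [0,15,0],"spin": 0,"gripper": -1},
    {"translation": [0,14,0],"spin": 0,"gripper": -1},
    {"translation": [0,4,0],"spin": 0,"gripper": -1},
    {"translation": [0,0,0],"spin": 0,"gripper": -1}
  ]
}}

```text
clock: 8.45
position: [0.536, -0.1738, 0.0622]
ee_rot: [[0.443, -0.002, -0.897], [0.897, 0.001, 0.443], [0.0, -1.0, 0.002]]
force: [0.3, -0.6, 0.4]
opening: 0.124
```

{"fn": "carry_out", "kwargs": {
  "rows": [
    {"translation": [0,0,0],"spin": 0,"gripper": -1},
    {"translation": [0,0,0],"spin": 0,"gripper": -1}
  ]
}}

```text
clock: 8.65
position: [0.5374, -0.1744, 0.0641]
ee_rot: [[0.443, 0.001, -0.897], [0.897, -0.001, 0.443], [0.0, -1.0, -0.001]]
force: [0.4, -0.1, -0.4]
opening: 0.124
```

Run:
```python
from h import *
to([.536,-.174,.0545]); cv2.imwrite('pics/w9.png',r.camera('wrist'));a=r.camera('scene');cv2.imwrite('pics/s9.png',cv2.resize(a[150:250,230:350],(720,600),interpolation=cv2.INTER_CUBIC))
```

```text
pos [ 0.5373968  -0.17438883  0.06414937] clock 8.65 yaw x 63.71563865185509 F [ 0.43331662 -0.09647222 -0.43038794] op 0.12400633787963432
shift mm (tool) [-0.3  9.6  1.4]
```

View pics/w9.png

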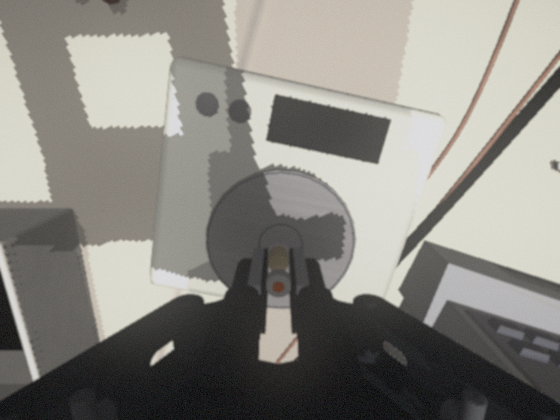

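View pics/s9.png

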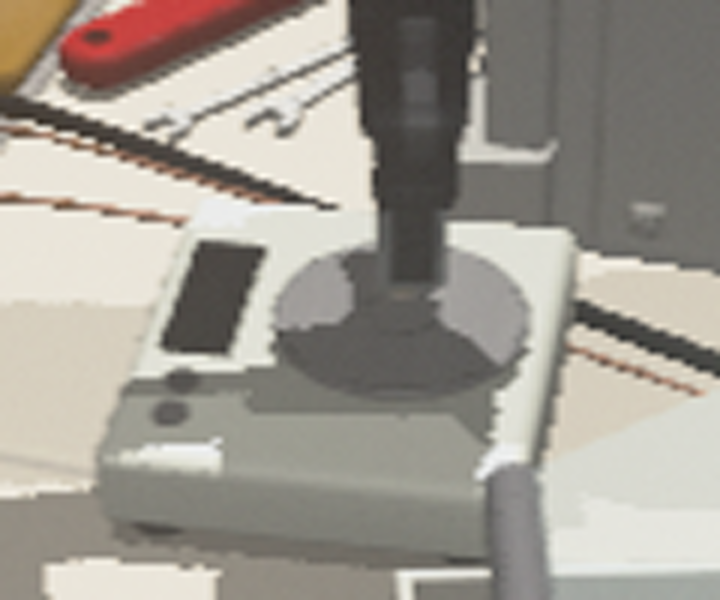

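Both views show the vial over the pan's middle: in the wrist view the pan centre is at (281,238) and the vial base near (279,255), still about 10 mm up. Lowering slowly.

{"fn": "carry_out", "kwargs": {
  "rows": [
    {"translation": [0,3,0],"spin": 0,"gripper": -1},
    {"translation": [0,2.5,0],"spin": 0,"gripper": -1},
    {"translation": [0,1.5,0],"spin": 0,"gripper": -1},
    {"translation": [0,0,0],"spin": 0,"gripper": -1},
    {"translation": [0,0,0],"spin": 0,"gripper": -1}
  ]
}}

```text
clock: 9.25
position: [0.5368, -0.1741, 0.0562]
ee_rot: [[0.443, -0.0, -0.897], [0.897, 0.0, 0.443], [0.0, -1.0, 0.0]]
force: [-0.1, -0.1, -0.8]
opening: 0.12
```

{"fn": "carry_out", "kwargs": {
  "rows": [
    {"translation": [0,1,0],"spin": 0,"gripper": -1},
    {"translation": [0,0,0],"spin": 0,"gripper": -1},
    {"translation": [0,0,0],"spin": 0,"gripper": -1}
  ]
}}

```text
clock: 9.55
position: [0.5369, -0.1741, 0.0553]
ee_rot: [[0.443, 0.0, -0.897], [0.897, 0.0, 0.443], [0.0, -1.0, -0.0]]
force: [-0.2, -0.5, 0.0]
opening: 0.124
```

{"fn": "carry_out", "kwargs": {
  "rows": [
    {"translation": [0,1,0],"spin": 0,"gripper": -1},
    {"translation": [0,0,0],"spin": 0,"gripper": -1},
    {"translation": [0,0,0],"spin": 0,"gripper": -1}
  ]
}}

```text
clock: 9.85
position: [0.5369, -0.1741, 0.0543]
ee_rot: [[0.443, 0.0, -0.897], [0.897, 0.0, 0.443], [0.0, -1.0, -0.0]]
force: [-0.9, 0.2, 0.0]
opening: 0.123
```

Run:
```python
from h import *
to([.536,-.174,.0545]); a=r.camera('scene');cv2.imwrite('pics/s10.png',cv2.resize(a[150:250,230:350],(720,600),interpolation=cv2.INTER_CUBIC))
```

```text
pos [ 0.53686878 -0.1741415   0.0543165 ] clock 9.85 yaw x 63.71162972418642 F [-0.87975687  0.24316818  0.02440013] op 0.12319414808483421
shift mm (tool) [-0.3 -0.2  0.8]
```

View pics/s10.png

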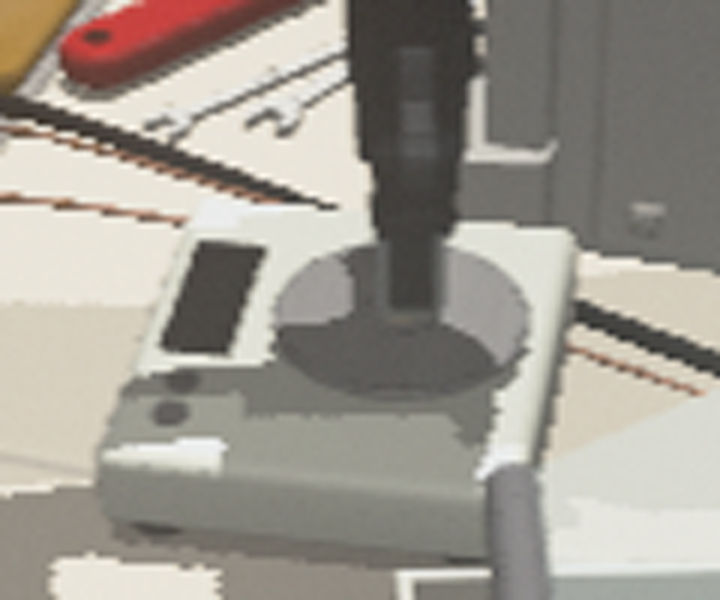

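The vial bottom shows at about (405,318) in the crop, close to the pan. There is no contact force yet.

{"fn": "carry_out", "kwargs": {
  "rows": [
    {"translation": [0,0.7,0],"spin": 0,"gripper": -1},
    {"translation": [0,0,0],"spin": 0,"gripper": -1},
    {"translation": [0,0,0],"spin": 0,"gripper": -1}
  ]
}}

```text
clock: 10.2
position: [0.537, -0.1742, 0.0542]
ee_rot: [[0.443, 0.0, -0.897], [0.897, -0.0, 0.443], [-0.0, -1.0, -0.0]]
force: [-2.2, 1.7, 4.5]
opening: 0.122
```

{"fn": "carry_out", "kwargs": {
  "rows": [
    {"translation": [0,0.7,0],"spin": 0,"gripper": -1},
    {"translation": [0,0,0],"spin": 0,"gripper": -1},
    {"translation": [0,0,0],"spin": 0,"gripper": -1}
  ]
}}

```text
clock: 10.5
position: [0.5371, -0.1743, 0.0542]
ee_rot: [[0.443, 0.0, -0.897], [0.897, -0.0, 0.443], [-0.0, -1.0, -0.0]]
force: [-3.4, 1.6, 8.5]
opening: 0.126
```

Contact at z = 0.0542, with force rising to 8.5 N. I'll ease off and open gradually.

{"fn": "carry_out", "kwargs": {
  "grip_force": 20,
  "rows": [
    {"translation": [0,-0.9,0],"spin": 0,"gripper": -1},
    {"translation": [0,0,0],"spin": 0,"gripper": -1},
    {"translation": [0,0,0],"spin": 0,"gripper": -0.6},
    {"translation": [0,0,0],"spin": 0,"gripper": -0.3},
    {"translation": [0,0,0],"spin": 0,"gripper": 0}
  ]
}}

```text
clock: 11.0
position: [0.5366, -0.174, 0.0532]
ee_rot: [[0.443, -0.001, -0.897], [0.897, 0.0, 0.443], [0.0, -1.0, 0.001]]
force: [0.3, -0.9, 0.2]
opening: 0.49
```

{"fn": "carry_out", "kwargs": {
  "rows": [
    {"translation": [0,0,0],"spin": 0,"gripper": 0.2},
    {"translation": [0,0,0],"spin": 0,"gripper": 0.2}
  ]
}}

```text
clock: 11.2
position: [0.5368, -0.1741, 0.0535]
ee_rot: [[0.443, -0.0, -0.897], [0.897, 0.0, 0.443], [0.0, -1.0, 0.0]]
force: [0.5, -0.4, 0.1]
opening: 0.6
```

Run:
```python
from h import *
to([.536,-.174,.0545]); cv2.imwrite('pics/w11.png',r.camera('wrist'))
```

```text
pos [ 0.53675866 -0.174078    0.05353686] clock 11.2 yaw x 63.71526507120694 F [ 0.45921813 -0.40822057  0.07890544] op 0.6003627075679638
shift mm (tool) [-0.3 -1.   0.7]
```

View pics/w11.png

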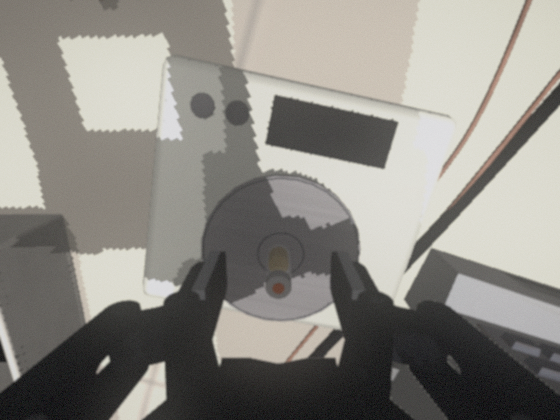

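The vial stands free: cap at (278,286), base about (279,255), pan ring at (281,252). Going straight up.

{"fn": "carry_out", "kwargs": {
  "rows": [
    {"translation": [0,-5,0],"spin": 0,"gripper": 0.2},
    {"translation": [0,-15,0],"spin": 0,"gripper": 0.2},
    {"translation": [0,-25,0],"spin": 0,"gripper": 0.2},
    {"translation": [0,-35,0],"spin": 0,"gripper": 0.2},
    {"translation": [0,-35,0],"spin": 0,"gripper": 0.2}
  ]
}}

```text
clock: 11.75
position: [0.5368, -0.1741, 0.1711]
ee_rot: [[0.443, 0.0, -0.897], [0.897, -0.0, 0.443], [0.0, -1.0, -0.001]]
force: [0.7, -0.6, 0.7]
opening: 0.601
```

{"fn": "carry_out", "kwargs": {
  "rows": [
    {"translation": [0,-20,20],"spin": 0,"gripper": 0.2},
    {"translation": [0,0,30],"spin": 0,"gripper": 0.2},
    {"translation": [0,0,30],"spin": 0,"gripper": 0.2},
    {"translation": [0,0,0],"spin": 0,"gripper": 0.2},
    {"translation": [0,0,0],"spin": 0,"gripper": 0.2}
  ]
}}

```text
clock: 12.25
position: [0.4654, -0.1388, 0.1902]
ee_rot: [[0.443, 0.002, -0.897], [0.897, -0.001, 0.443], [0.0, -1.0, -0.003]]
force: [-0.2, 0.3, 0.5]
opening: 0.601
```

Run:
```python
from h import *
to([.536,-.174,.0545]); cv2.imwrite('pics/w12.png',r.camera('wrist')); a=r.camera('scene');cv2.imwrite('pics/s12.png',cv2.resize(a[150:370,190:430],(654,600),interpolation=cv2.INTER_CUBIC));cv2.imwrite('pics/t12.png',r.camera('top'))
```

```text
pos [ 0.46541123 -0.13881475  0.19018325] clock 12.25 yaw x 63.719558351577255 F [-0.23832294  0.31159958  0.48418308] op 0.6009418822051498
shift mm (tool) [ -0.3 135.9 -78.5]
```

View pics/s12.png

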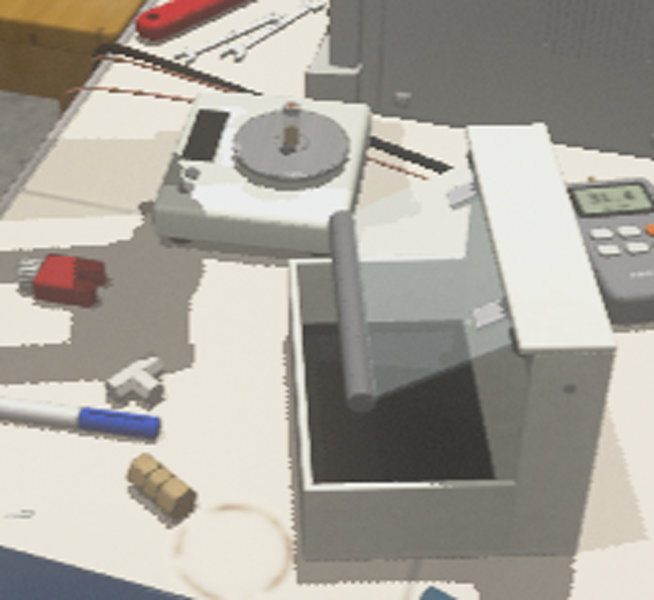

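View pics/w12.png

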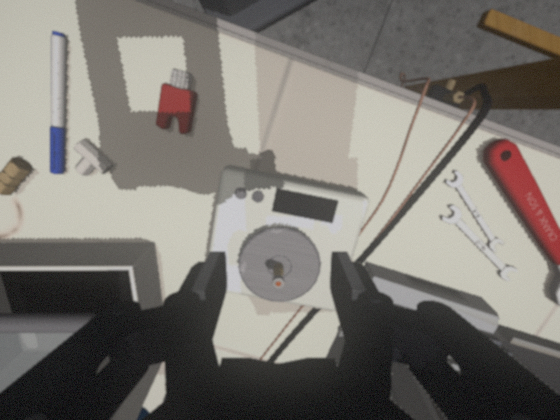

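View pics/t12.png

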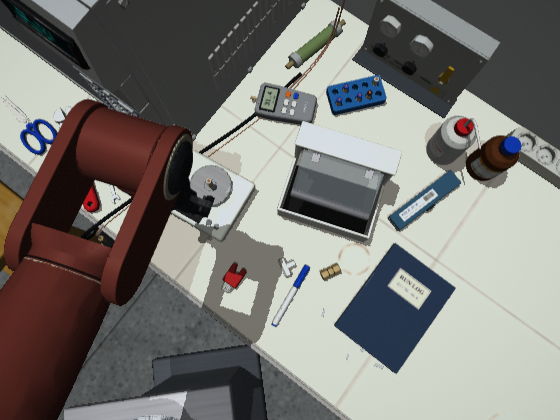

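The scene view shows the vial upright on the pan at (290,145) in the crop, close to the ring's centre, with the flap shut. The wrist and top views agree, and the cutter and tee are where they were. Handing in.

Run:
```python
from h import *
print(onplane('scene',(190+288*.367,150+150*.367),.046)); r.hand_in()
```

```text
[ 0.52753134 -0.18180836  0.046     ]
the job is handed in; nothing more can be done
```

The vial is standing upright in the middle of the balance pan, the flap is shut, and I handed the job in at about 12.4 s of the 51 s. The hand-in gives no verdict.

- **What I did:** I came straight down over the vial with the fingers behind the flap's edge roll. I gripped the vial and lifted it about 45 mm while the flap leaned on the hand. Then I drew it out to the front, let the flap swing shut, and lowered it onto the pan until the contact force rose. I released it and backed off.
- **Opening of the flap:** I did not measure the joint. In the picture taken mid-lift, the flap was clearly still held back.
- **Last checks:** the scene and wrist pictures show the vial upright near the pan's centre ring, the top picture agrees, and the hand is clear. The flap is back in its shut position, and the tube cutter and tee have not visibly moved.
- **Disagreement:** the arm released the vial about 3 mm from the pan centre given by the fixed cameras. A rough single-pixel reading from the last scene picture put it about 10 mm off. The wrist camera read positions about 4–7 mm different from the fixed cameras. All of these are inside the 20 mm limit.

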